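# Feed a row of vial carriers home on a clinic scan lane

### The arm

A 6-joint arm with a two-finger parallel gripper is mounted at the origin on the work surface. World frame = base frame: x ahead of the robot, y to its left, z up, the work surface at z = 0. Lengths are in mm, angles in rad, forces in N, time in s.
With the tool pointing down it reaches from about 300 to 775 mm from the base axis. Payload 14.6 kg.
Tool frame: the origin (TCP) lies between the finger pads; the fingertips stand 19 mm ahead of it and the grasp point (between the pads) is the TCP; z points along the fingers, y is the line along which they close (so a half turn about z gives the same grasp; the last joint's range is limited). The gripper opens to 94 mm and grips with 3 to 60 N. Pads are 16 mm wide; open, the fingers measure 119 mm over their backs; the gripper's body (75 mm by 177 mm) begins 78 mm behind the grasp point.
Start: joints at [1.168, 0.3, 1.521, -0, 1.321, -0.067], TCP at [181.236, 519.271, 197.046] pointing down, gripper open.
Joint ranges: [-3.03, 3.03], [-0.79, 2.21], [0.23, 2.52], [-1.04, 4.18], [0, 3.07], [-2.55, 2.55]. Speed limits (rad/s): [2.22, 2.22, 2.57, 3.14, 3.14, 3.14].

### API

Orientations are given as [roll, pitch, yaw] about the fixed x, y, z axes, in that order (R = Rz(yaw) Ry(pitch) Rx(roll)).
In Python, from cell import monitor, imaging, job, find_in, trace gives the robot as it stands. The module is installed in compiled form; this text tells all that it offers.
- The arm moves only by the tool arm_command, never from a script. Its argument "steps" is a list of rows, each a list of 5 numbers: the opening, from 0 (shut) to 1 (fully open), then the shift along the tool's x, y, z in mm, then the turn about the tool's z in degrees. In form: [[gripper, dx, dy, dz, turn], ...]. A call has 1 to 20 rows; each row is the pose to reach, as a shift and turn from the pose commanded when the call began, along the tool's axes at that moment; what a row does not reach only later rows make up. A row lasts 1/8 s, in which the tool goes at most 62.5 mm and 10.7 degrees, less where a joint would pass 70% of its speed; a pose out of reach is approached as far as the arm can. A call with a gripper value outside its range is refused whole. The fingers move at their own pace and stop on an object; "force" is the grip in N (left out, the last holds). Time passes only in rows, so rows that repeat a pose let the fingers close. It gives the time, the measured TCP pose, the force, the opening and the grip force at its end, in the units of the state.
- monitor.read_state(): the state, without advancing time (a new reading comes with each control period).
- imaging.camera(name): name is "scene" or "top" or "wrist"; returns a dict with "img" (384x512x3 uint8, red, green, blue), "mtx" (3x3 intrinsics, pixels), "view" (4x4, takes a point from world to camera coordinates). Camera axes: x right, y down, z forward; pixel columns grow to the right and rows downward; lengths in mm; the calibration is good to about 2 mm. The wrist camera is an equidistant fisheye: a pixel r from the principal point sees the ray r / f radians off the axis. A picture is of the moment at which its call begins. There is no depth.
- job.sign_off(): hands the job in; it is judged then, once.
Trained networks look in a picture, given as the dict that the camera call returned (one of the last four; its "shot" number tells which), for a name from the list of things; names that differ only in an ending like _2 or _b are one class to them, and where a whole thing is asked for, a point or a joint stands for the part that bears it (a point fixed in the world has none). Each returns a list of dicts, best first, with "p" (0 to 1); they miss things now and then, are a little off and sometimes report something else, mostly with a low value. They report only what shows in the picture. A call takes as long as a camera call. They do not tell look-alikes from the thing itself.
- find_in(picture, target): "rect" ([centre column, centre row, width, height] in pixels, round what is visible of it).
- trace(picture, target): "region" (384x512 bool, what is visible of it) and "rect" ([centre column, centre row, width, height] in pixels, round what is visible of it).
The state is a dict: "clock": time; "joints": joint angles; "qd": joint speeds; "effort": joint torques, N m; "eef_pos": TCP position; "eef_rot": TCP orientation; "wrist_force": force on the tool from outside, world axes, zero at the start; "moment": the same for the moment, N m; "finger_gap": finger opening in mm; "finger_force": force on a finger pad.
Only numpy, scipy, OpenCV 4.12 (cv2) and the standard library are available. Lean on these libraries where they do the work, as an engineer would, in place of code of your own. Each camera call takes 0.05 s, during which the arm holds its last target. There are 200 camera calls.

### The job

Push the row of vial carriers along the lane as one train, gently, until the front carrier rests against the grey scan head and no gaps are left in the row. Push with the fingertips against the rear carrier only; do not touch the other three, and do not lift or tip any of them. Once the row is home, press the button on top of the scan head, then leave everything clear; nothing else on the desk is to be moved.

Things in the scene. Friction and masses are not known exactly. Their poses are not given: they have to be found in the camera images.
- lane: Straight aluminium lane between two low steel rails, fixed to the desk. Origin: on the desk under its centre line; y points along the lane in the pushing direction, z up. It lies across the desk (y to the robot's left, turned up to 0.4 rad). Lane floor 6 mm, rail tops 16 mm above the desk; 43 mm between the rails, 55 mm over them. Floor from y = -183 mm (open end) to +150 mm (end stop).
- stop (a point): End stop: centre of the foot of the scan head's flat face, at lane floor height (6 mm), lane y = +150 mm. The grey scan head is a fixed box 110 mm across the lane, 100 mm along it (lane y = +150 to +250 mm), 65 mm high.
- carrier1: Front (nearest the scan head) carrier of the row: white plastic block 40 x 40 x 40 mm with a grey-capped vial fixed in it, 54 mm high in all, about 60 g, free to slide between the rails. Origin: centre of the underside, which lies on the lane floor; y axis along the lane as the lane's. At home its origin is at y = +130 mm in the lane's frame. The row starts 50 to 110 mm short of the scan head, its four carriers touching.
- carrier2: Second carrier of the row: white plastic block 40 x 40 x 40 mm with a grey-capped vial fixed in it, 54 mm high in all, about 60 g, free to slide between the rails. Origin: centre of the underside, which lies on the lane floor; y axis along the lane as the lane's. At home its origin is at y = +90 mm in the lane's frame. Not to be touched by the robot.
- carrier3: Third carrier of the row: white plastic block 40 x 40 x 40 mm with a grey-capped vial fixed in it, 54 mm high in all, about 60 g, free to slide between the rails. Origin: centre of the underside, which lies on the lane floor; y axis along the lane as the lane's. At home its origin is at y = +50 mm in the lane's frame. Not to be touched by the robot.
- carrier4: Rear (nearest the open end) carrier of the row: white plastic block 40 x 40 x 40 mm with a grey-capped vial fixed in it, 54 mm high in all, about 60 g, free to slide between the rails. Origin: centre of the underside, which lies on the lane floor; y axis along the lane as the lane's. At home its origin is at y = +10 mm in the lane's frame. This is the one to push on, on its rear face 20 mm behind the origin.
- button (a joint): Travel of the push button on the scan head: 0 up, 0.006 m fully down. It springs back; about 5 N presses it fully.
- button_top (a point): Centre of the button's top face, 28 mm across, on top of the scan head (on the lane's centre line, at lane y = +216 mm). It is pressed straight down.
- spare: Bystander: empty white carrier, a 40 mm block without vial, standing on the desk on the far side of the lane. Origin: centre of the underside.
- jar: Bystander: small capped jar, 42 mm across, 55 mm high, standing on the robot's side of the lane. Origin: centre of the underside.
- bottle: Bystander: capped bottle, 54 mm across, 125 mm high. Origin: centre of the underside.
- case: Bystander: flat white thermometer case, 50 x 120 x 28 mm (long along its y). Origin: centre of the underside.
- cup: Bystander: steel cup, 68 mm across, 60 mm high. Origin: centre of the underside.
- thermometer: Bystander: digital thermometer lying flat, 22 x 123 x 14 mm (long along its y). Origin: underside, 45 mm from its broad end.
There are look-alikes about, which are no part of the job. Leave any orange or purple look-alike of the carrier4 alone.

How it is judged:
By the outcome, as a careful person would: the job done as asked, in the order asked, and still so for the second after the job is handed in, with the robot touching nothing.
It also fails if it takes over 45 s, if anything falls off the work surface, if the arm or the gripper's body presses on something with over 40 N, if the wrist force passes 120 N, or if a joint passes its speed limit or range.

## Working session

There is one attempt and no reset: what is moved stays moved. The work goes in short steps, Python scripts to look and compute and a tool call to move; the robot and the scene stay as the last step left them, time stands still between calls to the robot, and variables do not carry over. Pictures are saved under pics/ and viewed, at most 12 in all, crops included, and the job is handed in when it is done.

Besides the shell and the picture viewer there is one more tool, called after ">>>" by a JSON object that holds its "api" and its "payload", one argument or row to a line. arm_command: Moves the arm, as the interface text tells. Its arguments: {"type":"object","properties":{"steps":{"type":"array","items":{"type":"array","items":{"type":"number"}}},"force":{"type":"number"}},"required":["steps"]}

```bash
mkdir -p pics
python3 - <<'E'
from cell import *
import cv2,numpy as np
s=monitor.read_state();print(s['clock'],s['eef_pos'],s['eef_rot'],s['wrist_force'])
ims=[]
for n in['scene','top']:
    c=imaging.camera(n);ims.append(c['img']);print(n,c['mtx'].tolist(),np.round(c['view'],3).tolist())
    cv2.imwrite(f'pics/{n}0.png',cv2.resize(c['img'][:,:,::-1],(800,600),interpolation=cv2.INTER_CUBIC))
    for t in['carrier4','lane','stop','button_top','jar','spare']:
        try:print(t,[(round(d['p'],2),np.round(d['rect']).tolist()) for d in find_in(c,t)][:6])
        except Exception as e:print(t,e)
E
```

```text
0.0 [181.12201609 519.02939607 196.49427172] [-3.14045586e+00 -8.29294526e-05  2.80584449e+00] [ 0.01581855 -0.28561731 -0.03718779]
scene [[399.00000670026657, 0.0, 253.70505361677084], [0.0, 399.00000670026657, 191.818313579926], [0.0, 0.0, 1.0]] [[0.606, 0.796, 0.003, -353.005], [0.686, -0.52, -0.508, -379.533], [-0.403, 0.31, -0.861, 1316.72], [0.0, 0.0, 0.0, 1.0]]
carrier4 [(0.82, [185.0, 161.0, 14.0, 20.0]), (0.8, [246.0, 173.0, 14.0, 21.0]), (0.8, [233.0, 178.0, 21.0, 16.0]), (0.76, [224.0, 141.0, 19.0, 22.0]), (0.71, [213.0, 185.0, 19.0, 22.0]), (0.69, [173.0, 228.0, 18.0, 24.0])]
lane [(0.96, [260.0, 170.0, 158.0, 82.0])]
stop [(0.93, [259.0, 167.0, 158.0, 89.0]), (0.66, [230.0, 213.0, 20.0, 22.0])]
button_top []
jar [(0.51, [257.0, 143.0, 15.0, 25.0])]
spare [(0.65, [227.0, 213.0, 22.0, 24.0])]
top [[351.85876339625355, 0.0, 251.56514004612998], [0.0, 351.85876339625355, 190.34579064133564], [0.0, 0.0, 1.0]] [[0.002, -1.0, -0.007, -2.938], [-0.995, -0.001, -0.101, 600.679], [0.101, 0.007, -0.995, 1069.126], [0.0, 0.0, 0.0, 1.0]]
carrier4 [(0.67, [238.0, 261.0, 13.0, 12.0]), (0.66, [270.0, 220.0, 15.0, 19.0]), (0.63, [258.0, 221.0, 12.0, 20.0]), (0.6, [232.0, 211.0, 14.0, 13.0]), (0.56, [322.0, 210.0, 18.0, 14.0]), (0.45, [243.0, 215.0, 13.0, 16.0])]
lane [(0.61, [231.0, 209.0, 143.0, 60.0])]
stop [(0.95, [230.0, 209.0, 144.0, 61.0])]
button_top [(0.62, [172.0, 197.0, 11.0, 7.0])]
jar [(0.61, [216.0, 240.0, 11.0, 9.0])]
spare [(0.68, [277.0, 198.0, 13.0, 10.0])]
```

Run:
```python
import cv2
a=cv2.imread('pics/top0.png');h=a[210:450,170:570]
cv2.imwrite('pics/topc.png',cv2.resize(h,(800,480),interpolation=cv2.INTER_CUBIC))
```

```text
(no output)
```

View pics/scene0.png

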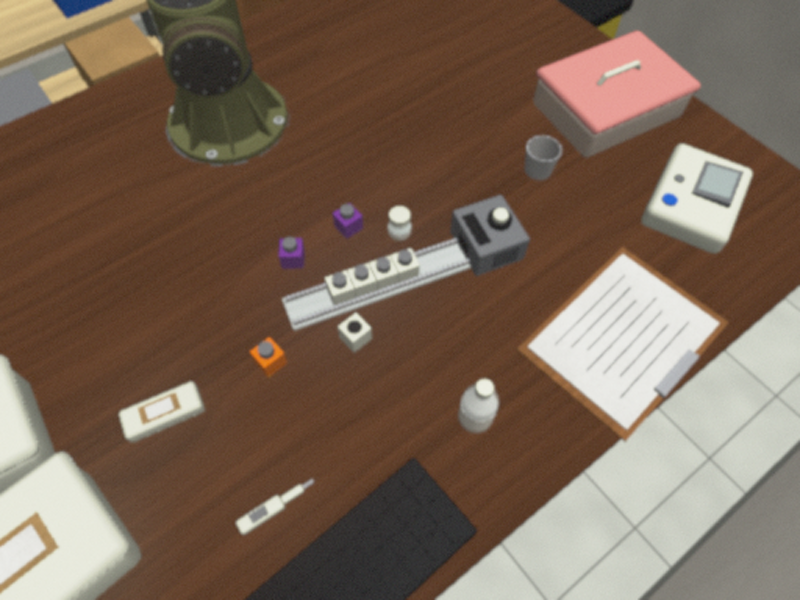

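View pics/top0.png

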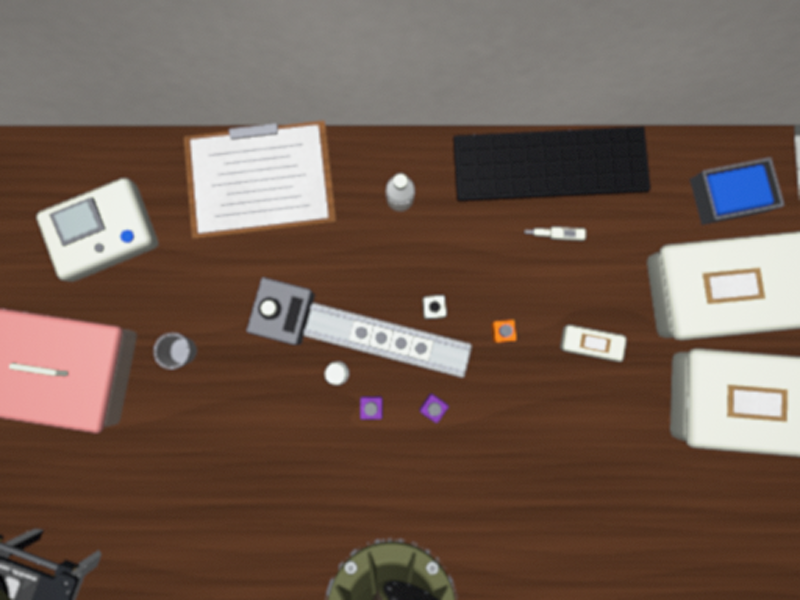

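Top view (800x600): the row's white carriers show at (360,332), (380,338), (400,343), (421,349). The scan head is at (280,310) with its white button at (269,308), and the open lane end is at (468,360). Candidates for carrier4: the white one at (421,349), purple at (371,408) and (434,408), orange at (505,331), and the spare at (434,307) with no vial. The white one at (421,349) fits because it is in the lane and farthest from the scan head.

```bash
cat > h.py <<'E'
import numpy as np
def unproj(c,uv,z):
    """pixel -> world point at height z (pinhole)"""
    K,V=np.array(c['mtx']),np.array(c['view']);R,t=V[:3,:3],V[:3,3]
    d=R.T@np.linalg.solve(K,[uv[0],uv[1],1]);o=-R.T@t
    return o+d*(z-o[2])/d[2]
E
python3 - <<'E'
from cell import *
from h import *
import numpy as np
g=1.5625
P={'top':dict(caps=[(360.5,332),(380.5,338),(400.5,343),(421,348.5)],btn=(269,308),ends=[(471,345),(464,377)]),
'scene':dict(caps=[(405,257),(383,265),(361,272),(339,280)],btn=(500,216),ends=[(283,300),(293,327)])}
for n in P:
    c=imaging.camera(n)
    print(n,'caps',[np.round(unproj(c,np.array(p)/g-.2,60)[:2],1).tolist() for p in P[n]['caps']])
    print('btn',[np.round(unproj(c,np.array(P[n]['btn'])/g-.2,z)[:2],1).tolist() for z in(65,75,85)])
    print('ends',[np.round(unproj(c,np.array(p)/g-.2,12)[:2],1).tolist() for p in P[n]['ends']])
    for t in ['jar','spare']:
        d=find_in(c,t)[0];print(t,d['p'],np.round(unproj(c,d['rect'][:2],30)[:2],1))
E
```

```text
top caps [[531.0, 61.1], [519.5, 22.3], [509.9, -16.3], [499.4, -55.8]]
btn [[577.0, 238.3], [576.1, 236.0], [575.3, 233.7]]
ends [[507.0, -158.5], [443.1, -143.7]]
jar 0.46 [455.3 108.6]
spare 0.53 [ 723.9 -335.2]
scene caps [[532.4, 56.0], [522.9, 16.2], [511.9, -21.9], [502.6, -60.6]]
btn [[567.2, 242.2], [572.2, 235.8], [577.2, 229.3]]
ends [[450.6, -146.7], [505.9, -161.4]]
jar 0.74 [452.2 106.9]
spare 0.88 [589.5 -85. ]
```

View pics/topc.png

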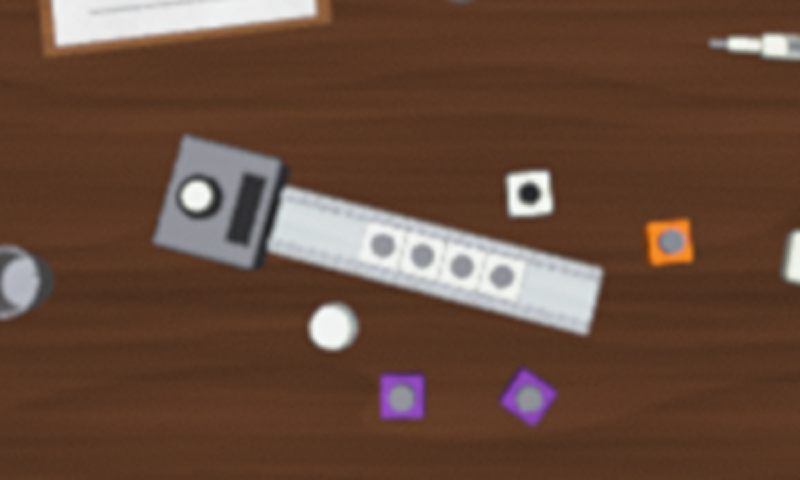

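The crop confirms it: the row is four white capped carriers, with the rear one at crop (502,276). Purple, orange and the spare are outside the lane. Next I move above the open end with the fingers shut and look again.

>>> {"api": "arm_command", "payload": {
  "steps": [
    [0,-60,-60,0,10],
    [0,-120,-121,0,20],
    [0,-180,-182,0,30],
    [0,-240,-242,0,40],
    [0,-300,-303,0,50],
    [0,-360,-363,0,60],
    [0,-420,-424,0,70],
    [0,-480,-484,0,80],
    [0,-499,-504,0,85],
    [0,-499,-504,0,85],
    [0,-499,-504,0,85],
    [0,-499,-504,0,85],
    [0,-499,-504,0,85],
    [0,-499,-504,0,85],
    [0,-499,-504,0,85],
    [0,-499,-504,0,85],
    [0,-499,-504,0,85]
  ],
  "force": 20
}}

```text
clock: 3.12
eef_pos: [486.3, -120.6, 197.2]
eef_rot: [3.141, 0.0, 1.323]
wrist_force: [0.7, -0.2, -0.7]
finger_gap: 0.2
finger_force: 0.0
```

Run:
```python
from cell import *
import cv2,numpy as np
s=monitor.read_state();print(s['clock'],s['eef_pos'],s['eef_rot'],s['wrist_force'],s['joints'],s['finger_gap'])
c=imaging.camera('wrist');print(c['mtx'].tolist(),np.round(c['view'],3).tolist())
cv2.imwrite('pics/w1.png',cv2.resize(c['img'][:,:,::-1],(800,600),interpolation=cv2.INTER_CUBIC))
```

```text
3.125 [ 486.26835008 -120.64595577  197.2032955 ] [3.14133032e+00 1.62779110e-05 1.32281697e+00] [ 0.69890644 -0.16640674 -0.7384331 ] [-3.16313318e-01  1.90346857e-01  1.65692673e+00  1.73885241e-06
  1.29405623e+00 -6.83344413e-02] 0.2052716854155836
[[297.3186396354542, 0.0, 255.82961312176283], [0.0, 297.3186396354542, 187.03305500355978], [0.0, 0.0, 1.0]] [[0.97, -0.245, 0.001, -500.637], [-0.237, -0.936, 0.261, -25.252], [-0.063, -0.253, -0.965, 389.91], [0.0, 0.0, 0.0, 1.0]]
```

View pics/w1.png

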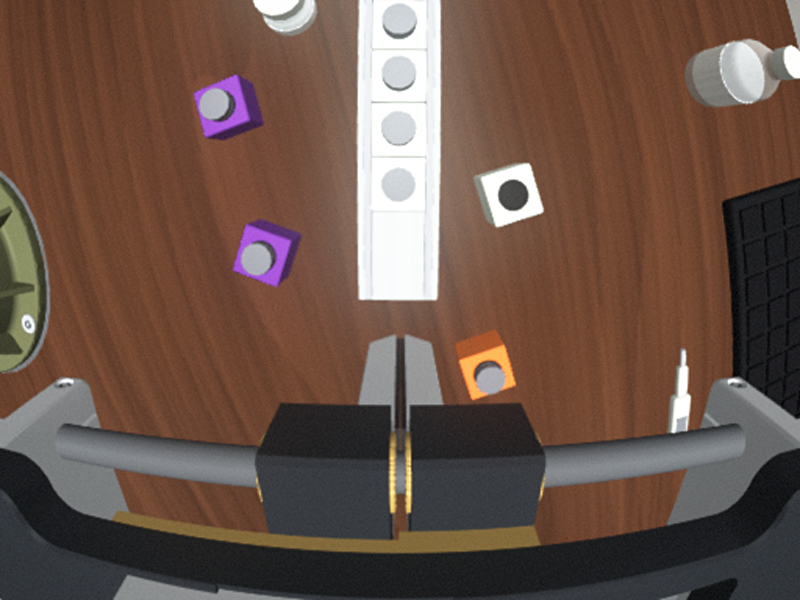

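The wrist view shows the lane running straight up the picture, columns 359-438. Caps 1-4 are at (400,20), (399,72), (398,128), (398,184), the rear carrier's top edge is near row 211, and the open end is at row 299. The fingers are well in line.

```bash
cat >> h.py <<'E'
def fish(c,uv,z):
    K,V=np.array(c['mtx']),np.array(c['view']);R,t=V[:3,:3],V[:3,3]
    p=(np.array(uv)-K[:2,2])/K[0,0];r=np.linalg.norm(p)
    d=R.T@np.r_[p/r*np.sin(r),np.cos(r)];o=-R.T@t
    return o+d*(z-o[2])/d[2]
E
python3 - <<'E'
from cell import *
from h import *
c=imaging.camera('wrist');s=monitor.read_state()
yaw=s['eef_rot'][2];e=np.array([np.cos(yaw),np.sin(yaw)]);n=np.array([e[1],-e[0]])
def show(k,uv,z):
    q=fish(c,np.array(uv)/1.5625-.18,z)[:2];d=q-s['eef_pos'][:2]
    print(k,np.round(q,1),'along tool x',round(d@e,1),'tool y',round(d@n,1))
for i,p in enumerate([(400,20),(399,72),(398.5,128),(398,184)]):show('cap%d'%(i+1),p,60)
show('rear top edge',(399,211.5),46)
for p in[(359,299),(437.5,299),(359,150),(440,150),(358,20),(440,20)]:show('rail',p,14)
E
```

```text
cap1 [530.8  57.1] along tool x 183.4 tool y -0.6
cap2 [520.6  19.5] along tool x 144.4 tool y -1.2
cap3 [510.4 -19.2] along tool x 104.5 tool y -1.6
cap4 [500.5 -57. ] along tool x 65.4 tool y -1.9
rear top edge [496.1 -77. ] along tool x 44.9 tool y -1.2
rail [ 445.5 -141.7] along tool x -30.2 tool y -34.4
rail [ 508.6 -157.7] along tool x -30.2 tool y 30.7
rail [477.  -24.3] along tool x 91.3 tool y -32.7
rail [538.7 -39.9] along tool x 91.4 tool y 30.9
rail [502.4  80.7] along tool x 199.4 tool y -33.9
rail [565.5  64.7] along tool x 199.4 tool y 31.2
```

>>> {"api": "arm_command", "payload": {
  "steps": [
    [0,0,-1.3,30,0],
    [0,0,-1.3,70,0],
    [0,0,-1.3,110,0],
    [0,0,-1.3,140,0],
    [0,0,-1.3,155,0],
    [0,0,-1.3,161,0],
    [0,0,-1.3,161,0],
    [0,5,-1.3,161,0],
    [0,12,-1.3,161,0],
    [0,18,-1.3,161,0],
    [0,22,-1.3,161,0],
    [0,24,-1.3,161,0],
    [0,24,-1.3,161,0],
    [0,24,-1.3,161,0]
  ]
}}

```text
clock: 4.97
eef_pos: [490.9, -97.5, 36.0]
eef_rot: [-3.142, 0.0, 1.322]
wrist_force: [0.0, -0.5, -0.5]
finger_gap: 0.6
finger_force: 0.0
```

Run:
```python
from cell import *
import cv2,numpy as np
s=monitor.read_state();print(s['clock'],s['eef_pos'],s['eef_rot'],s['wrist_force'])
c=imaging.camera('wrist')
cv2.imwrite('pics/w2.png',cv2.resize(c['img'][:,:,::-1],(800,600),interpolation=cv2.INTER_CUBIC))
```

```text
4.975 [490.91316166 -97.54110471  36.0398648 ] [-3.14158276e+00  1.72331738e-05  1.32216364e+00] [ 0.00442462 -0.53681329 -0.47590718]
```

View pics/w2.png

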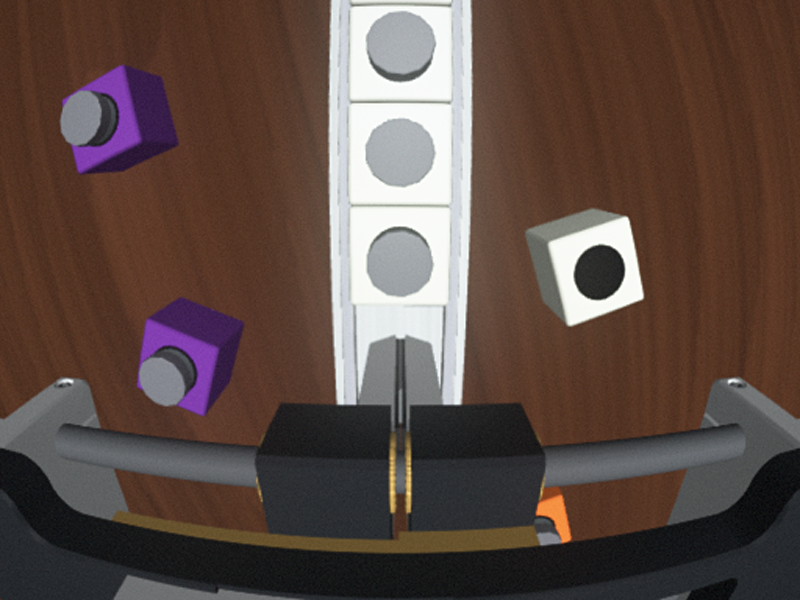

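The wrist view shows the fingertips between the rails, centred at column 400, with the rear face at row 304. They are about 13 mm short of contact, so I push slowly.

>>> {"api": "arm_command", "payload": {
  "steps": [
    [0,4,0,0,0],
    [0,8,0,0,0],
    [0,10,0,0,0],
    [0,12,0,0,0],
    [0,14,0,0,0],
    [0,16,0,0,0],
    [0,19,0,0,0],
    [0,22,0,0,0],
    [0,25,0,0,0],
    [0,28,0,0,0],
    [0,31,0,0,0],
    [0,34,0,0,0],
    [0,37,0,0,0],
    [0,40,0,0,0],
    [0,43,0,0,0],
    [0,46,0,0,0],
    [0,49,0,0,0],
    [0,52,0,0,0],
    [0,55,0,0,0],
    [0,57,0,0,0]
  ]
}}

```text
clock: 7.52
eef_pos: [505.0, -42.0, 36.0]
eef_rot: [-3.142, 0.0, 1.322]
wrist_force: [-0.0, -1.4, 0.2]
finger_gap: 0.4
finger_force: 0.7
```

```bash
cat > look.py <<'E'
import sys,cv2
from cell import *
s=monitor.read_state();print(s['clock'],s['eef_pos'],s['wrist_force'])
c=imaging.camera('top');w=imaging.camera('wrist')
a=cv2.resize(c['img'][185:255,145:325,::-1],(800,311),interpolation=cv2.INTER_CUBIC)
b=cv2.resize(w['img'][:190,:,::-1],(800,289),interpolation=cv2.INTER_CUBIC)
cv2.imwrite('pics/%s.png'%sys.argv[1],cv2.vconcat([a,b]))
E
python3 look.py l1
```

```text
7.525 [504.99269238 -41.97642146  36.04791201] [-0.01926105 -1.36019792  0.1842888 ]
```

View pics/l1.png

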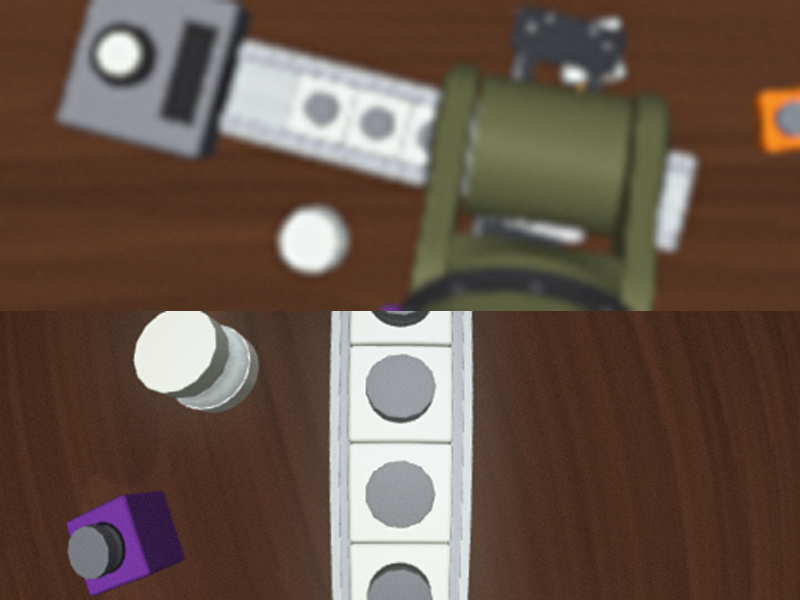

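The train moves together: in the wrist half caps 3 and 2 are at (400,495) and (400,388) with no gaps, and the push force is about 1 N. I continue.

>>> {"api": "arm_command", "payload": {
  "steps": [
    [0,2,0,0,0],
    [0,5,0,0,0],
    [0,8,0,0,0],
    [0,11,0,0,0],
    [0,14,0,0,0],
    [0,17,0,0,0],
    [0,20,0,0,0],
    [0,23,0,0,0],
    [0,26,0,0,0],
    [0,29,0,0,0],
    [0,32,0,0,0],
    [0,34,0,0,0],
    [0,36,0,0,0],
    [0,38,0,0,0],
    [0,40,0,0,0],
    [0,42,0,0,0],
    [0,43,0,0,0],
    [0,44,0,0,0],
    [0,45,0,0,0],
    [0,46,0,0,0]
  ]
}}

```text
clock: 10.12
eef_pos: [516.3, 2.4, 36.1]
eef_rot: [-3.142, 0.0, 1.322]
wrist_force: [-0.3, -0.6, 0.2]
finger_gap: 0.8
finger_force: 0.7
```

Still free. I creep on in 0.75 mm rows, a few at a time.

>>> {"api": "arm_command", "payload": {
  "steps": [
    [0,0.7,0,0,0],
    [0,1.4,0,0,0],
    [0,2.1,0,0,0],
    [0,2.8,0,0,0],
    [0,3.5,0,0,0],
    [0,4.2,0,0,0],
    [0,5,0,0,0]
  ]
}}

```text
clock: 11.0
eef_pos: [517.5, 7.2, 36.0]
eef_rot: [-3.142, 0.0, 1.322]
wrist_force: [-0.5, -5.1, -0.4]
finger_gap: 0.5
finger_force: 2.6
```

```bash
python3 look.py l2
```

```text
11.0 [517.47154146   7.15233004  36.04663032] [-0.51614392 -5.06617751 -0.36404399]
```

View pics/l2.png

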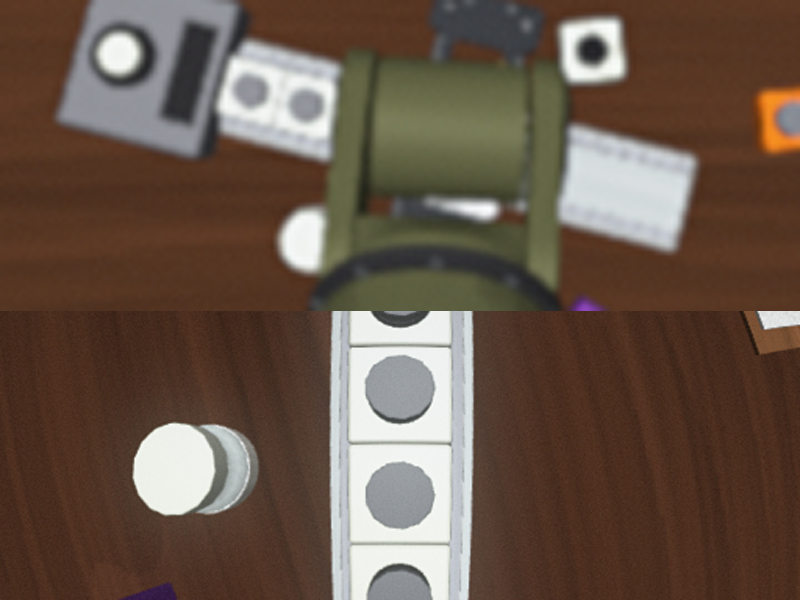

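The top half shows carrier 1, cap at (250,92), against the scan head face near column 220. The force has jumped to 5 N, and a small further step should confirm the stop.

>>> {"api": "arm_command", "payload": {
  "steps": [
    [0,0.3,0,0,0],
    [0,0.6,0,0,0],
    [0,0.6,0,0,0]
  ]
}}

```text
clock: 11.48
eef_pos: [517.5, 7.4, 36.0]
eef_rot: [-3.141, 0.001, 1.322]
wrist_force: [-0.9, -6.8, 0.0]
finger_gap: 0.8
finger_force: 3.5
```

Home is confirmed: of 0.6 mm commanded only about 0.2 mm moved, and the force rose to 7 N. I ease off backwards, then lift.

>>> {"api": "arm_command", "payload": {
  "steps": [
    [0,-0.5,0,0,0],
    [0,-1,0,0,0],
    [0,-3,0,0,0],
    [0,-8,0,0,0],
    [0,-18,0,0,0],
    [0,-30,0,0,0],
    [0,-40,0,0,0],
    [0,-40,0,0,0],
    [0,-40,0,-30,0],
    [0,-40,0,-80,0],
    [0,-40,0,-100,0],
    [0,-40,0,-100,0],
    [0,0,0,-100,0],
    [0,45,0,-100,0],
    [0,95,0,-100,0],
    [0,145,0,-100,0],
    [0,190,0,-100,0],
    [0,220,0,-100,0],
    [0,233,0,-100,0],
    [0,233,0,-100,0]
  ]
}}

```text
clock: 13.98
eef_pos: [574.6, 233.6, 134.9]
eef_rot: [-3.14, 0.001, 1.323]
wrist_force: [-0.5, -0.9, 0.1]
finger_gap: 0.5
finger_force: 0.0
```

```bash
python3 look.py l3
python3 - <<'E'
import cv2
from cell import *
c=imaging.camera('scene')
a=cv2.resize(c['img'][90:240,160:360,::-1],(800,600),interpolation=cv2.INTER_CUBIC)
cv2.imwrite('pics/s3.png',a)
E
```

```text
13.975 [574.63874922 233.56548413 134.93952479] [-0.48975542 -0.90006445  0.06650387]
```

View pics/s3.png

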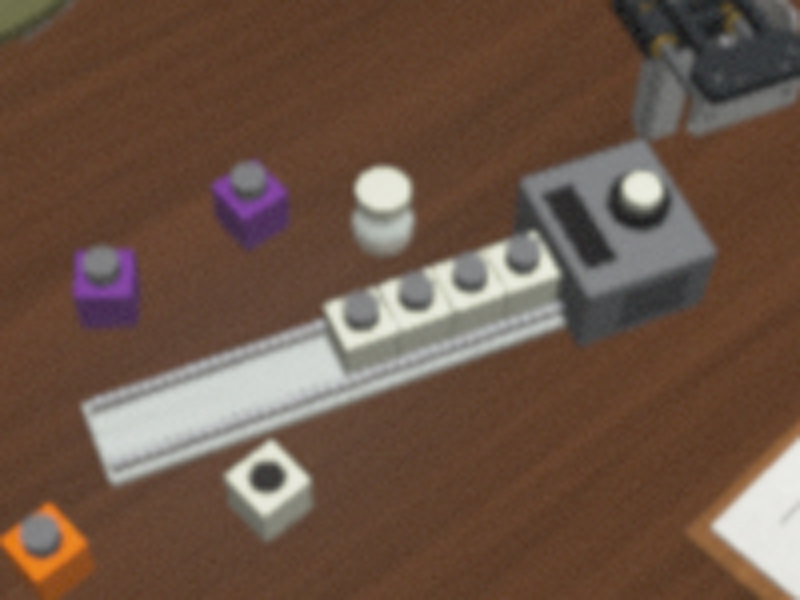

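Run:
```python
from cell import *
import numpy as np,cv2
c=imaging.camera('scene')
for p in[(574.6,233.6,116),(574.6,233.6,135),(574.6,233.6,213),(574.6,233.6,77),(574.6,233.6,70)]:
    q=c['view']@np.r_[p,1];u=c['mtx']@q[:3]/q[2];print(p,np.round((u[:2]-[160,90])*4))
g=c['img'][125:150,310:335].astype(int)
print(find_in(c,'button_top')[:2])
w=imaging.camera('wrist');t=imaging.camera('top')
b=cv2.resize(w['img'][:,:,::-1],(480,360));a=cv2.resize(t['img'][160:250,120:240,::-1],(480,360),interpolation=cv2.INTER_CUBIC)
e=cv2.resize(c['img'][70:160,280:400,::-1],(320,240),interpolation=cv2.INTER_CUBIC)
z=np.zeros((600,800,3),np.uint8);z[:360,:480]=b;z[:240,480:]=e;z[360:600,:320]=cv2.resize(a,(320,240));cv2.imwrite('pics/m.png',z)
```

```text
(574.6, 233.6, 116) [648. 157.]
(574.6, 233.6, 135) [653. 139.]
(574.6, 233.6, 213) [672.  55.]
(574.6, 233.6, 77) [640. 194.]
(574.6, 233.6, 70) [638. 200.]
[{'rect': [319.6, 136.5, 11.6, 7.0], 'p': 0.54}]
```

View pics/m.png

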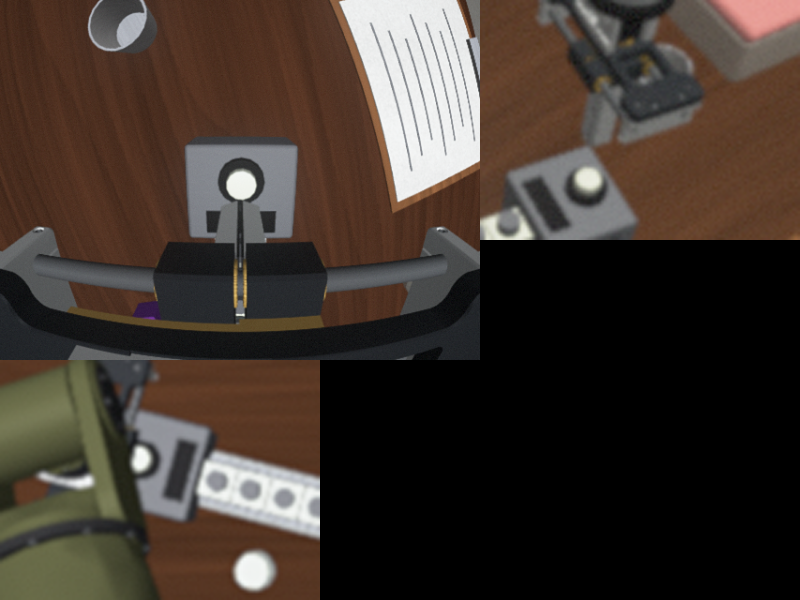

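Run:
```python
from cell import *
from h import *
w=imaging.camera('wrist');V=w['view'];K=w['mtx'];e=monitor.read_state()['eef_pos']
def pr(p):
    q=V@np.r_[p,1];q=q[:3];r=np.arctan2(np.hypot(q[0],q[1]),q[2]);return np.round((K[:2,2]+K[0,0]*r*q[:2]/np.hypot(*q[:2]))*480/512,1)
ex=np.array([.2465,.969,0])
for dz in(0,-19):
  for a in(-8,0,8,12):print(dz,a,pr(e+[0,0,dz]+ex*a))
print('button seen at')
for z in(70,74,78):
  q=fish(w,np.array([241,184.5])*512/480,z);d=q[:2]-e[:2];print(z,q.round(1),'along',d@ex[:2],'lat',d@[.969,-.2465])
```

```text
0 -8 [240.6 218.5]
0 0 [240.6 208.4]
0 8 [240.6 198. ]
0 12 [240.6 192.6]
-19 -8 [240.5 208.8]
-19 0 [240.5 199.4]
-19 8 [240.5 189.7]
-19 12 [240.5 184.7]
button seen at
70 [575.1 230.9  70. ] along -2.2603157936713028 lat 0.6304779881791284
74 [575.4 232.1  74. ] along -1.0370044093269244 lat 0.608319294823164
78 [575.6 233.3  78. ] along 0.1863069750173985 lat 0.5861606014670966
```

Fingertips and button axis agree within about 2 mm, so I go down slowly.

>>> {"api": "arm_command", "payload": {
  "steps": [
    [0,-0.5,0.5,12,0],
    [0,-0.5,0.5,24,0],
    [0,-0.5,0.5,30,0],
    [0,-0.5,0.5,33,0],
    [0,-0.5,0.5,35,0],
    [0,-0.5,0.5,36,0],
    [0,-0.5,0.5,37,0],
    [0,-0.5,0.5,38,0],
    [0,-0.5,0.5,39,0],
    [0,-0.5,0.5,40,0]
  ]
}}

```text
clock: 15.62
eef_pos: [575.3, 233.1, 96.0]
eef_rot: [3.142, 0.0, 1.322]
wrist_force: [-1.0, 0.2, -0.1]
finger_gap: 0.4
finger_force: 0.0
```

>>> {"api": "arm_command", "payload": {
  "steps": [
    [0,0,0,1,0],
    [0,0,0,2,0],
    [0,0,0,3,0],
    [0,0,0,4,0]
  ]
}}

```text
clock: 16.12
eef_pos: [575.3, 233.1, 92.0]
eef_rot: [-3.142, 0.0, 1.322]
wrist_force: [-0.8, -0.0, -0.6]
finger_gap: 0.6
finger_force: 0.0
```

>>> {"api": "arm_command", "payload": {
  "steps": [
    [0,0,0,1,0],
    [0,0,0,2,0],
    [0,0,0,3,0],
    [0,0,0,4,0]
  ]
}}

```text
clock: 16.62
eef_pos: [575.3, 233.1, 88.0]
eef_rot: [-3.142, 0.0, 1.322]
wrist_force: [0.3, 0.4, -0.6]
finger_gap: 0.4
finger_force: 0.0
```

>>> {"api": "arm_command", "payload": {
  "steps": [
    [0,0,0,1,0],
    [0,0,0,2,0],
    [0,0,0,3,0],
    [0,0,0,3,0]
  ]
}}

```text
clock: 17.12
eef_pos: [575.3, 233.1, 84.9]
eef_rot: [-3.141, 0.0, 1.322]
wrist_force: [-0.3, -0.2, -0.8]
finger_gap: 0.6
finger_force: 0.0
```

Run:
```python
from cell import *
import numpy as np,cv2
s=monitor.read_state();print(s['eef_pos'],s['wrist_force'],s['effort'])
c=imaging.camera('scene');w=imaging.camera('wrist')
e=cv2.resize(c['img'][90:180,270:390,::-1],(480,360),interpolation=cv2.INTER_CUBIC)
b=cv2.resize(w['img'][130:290,150:360,::-1],(315,240),interpolation=cv2.INTER_CUBIC)
z=np.zeros((360,800,3),np.uint8);z[:,:480]=e;z[:240,480:795]=b;cv2.imwrite('pics/n.png',z)
```

```text
[575.25572868 233.05508915  84.91091165] [-0.33815308 -0.15597653 -0.77683522] [-3.02416927e-03 -6.49916840e+01 -3.28173280e+01  6.49757171e-02
 -4.77185519e-02  4.16444880e-05]
```

View pics/n.png

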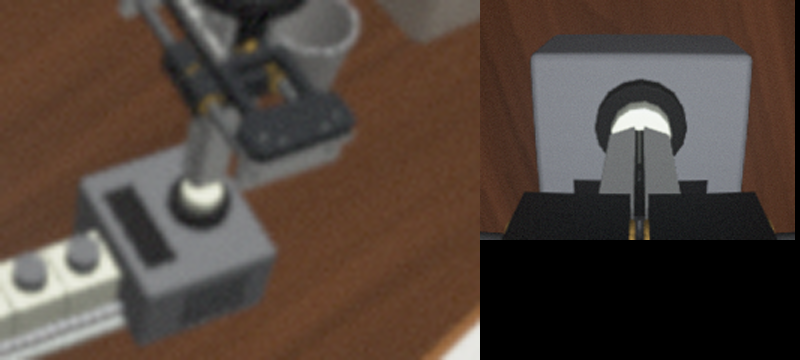

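The tip at (205,183) is just above the white button at (203,197) and centred on it sideways. I keep going down.

>>> {"api": "arm_command", "payload": {
  "steps": [
    [0,0,0,1,0],
    [0,0,0,2,0],
    [0,0,0,3,0],
    [0,0,0,4,0],
    [0,0,0,4,0]
  ]
}}

```text
clock: 17.85
eef_pos: [575.3, 233.0, 81.0]
eef_rot: [-3.141, 0.0, 1.322]
wrist_force: [0.2, 0.1, -0.1]
finger_gap: 0.3
finger_force: 0.0
```

>>> {"api": "arm_command", "payload": {
  "steps": [
    [0,0,0,1,0],
    [0,0,0,2,0],
    [0,0,0,3,0],
    [0,0,0,4,0],
    [0,0,0,4,0]
  ]
}}

```text
clock: 18.48
eef_pos: [575.4, 233.1, 77.1]
eef_rot: [3.141, -0.0, 1.322]
wrist_force: [-1.0, -0.4, 1.9]
finger_gap: 0.6
finger_force: 1.2
```

Contact. I press on gently.

>>> {"api": "arm_command", "payload": {
  "steps": [
    [0,0,0,1,0],
    [0,0,0,2,0],
    [0,0,0,3,0],
    [0,0,0,4,0],
    [0,0,0,4,0]
  ]
}}

```text
clock: 19.1
eef_pos: [575.4, 233.1, 73.1]
eef_rot: [3.142, -0.0, 1.322]
wrist_force: [-0.9, -0.7, 4.6]
finger_gap: 0.7
finger_force: 2.3
```

>>> {"api": "arm_command", "payload": {
  "steps": [
    [0,0,0,0.5,0],
    [0,0,0,1,0],
    [0,0,0,1.5,0],
    [0,0,0,2,0],
    [0,0,0,2,0]
  ]
}}

```text
clock: 19.73
eef_pos: [575.5, 233.2, 72.6]
eef_rot: [3.141, -0.0, 1.322]
wrist_force: [-7.9, -4.0, 18.6]
finger_gap: 0.7
finger_force: 9.1
```

The button has bottomed (18.6 N, no further travel). I lift clear.

>>> {"api": "arm_command", "payload": {
  "steps": [
    [0,0,0,-2,0],
    [0,0,0,-6,0],
    [0,0,0,-15,0],
    [0,0,0,-40,0],
    [0,0,0,-80,0],
    [0,0,0,-120,0],
    [0,0,0,-130,0],
    [0,0,0,-130,0],
    [0,20,-30,-130,0],
    [0,50,-70,-130,0],
    [0,80,-100,-130,0],
    [0,80,-100,-130,0],
    [0,80,-100,-130,0]
  ]
}}

```text
clock: 21.35
eef_pos: [498.0, 334.6, 199.8]
eef_rot: [-3.14, 0.001, 1.322]
wrist_force: [0.1, -0.4, 0.3]
finger_gap: 0.5
finger_force: 0.0
```

Run:
```python
from cell import *
from h import *
import cv2
c=imaging.camera('scene');r=trace(c,'carrier4')
o=np.array([517.5,7.4])+18*np.array([.2465,.969])
for d in r:
    if d['p']>.4:
        q=unproj(c,d['rect'][:2],30)[:2]-o;print(round(d['p'],2),'lane y',(q@[.2465,.969]).round(1),'lat',(q@[.969,-.2465]).round(1))
cv2.imwrite('pics/f.png',cv2.resize(c['img'][90:240,160:360,::-1],(800,600),interpolation=cv2.INTER_CUBIC))
```

```text
0.86 lane y -16.1 lat -125.1
0.82 lane y -0.5 lat -1.9
0.75 lane y -137.4 lat -99.9
0.69 lane y 128.9 lat 2.0
0.62 lane y 92.7 lat -1.4
0.6 lane y -239.6 lat 76.9
```

View pics/f.png

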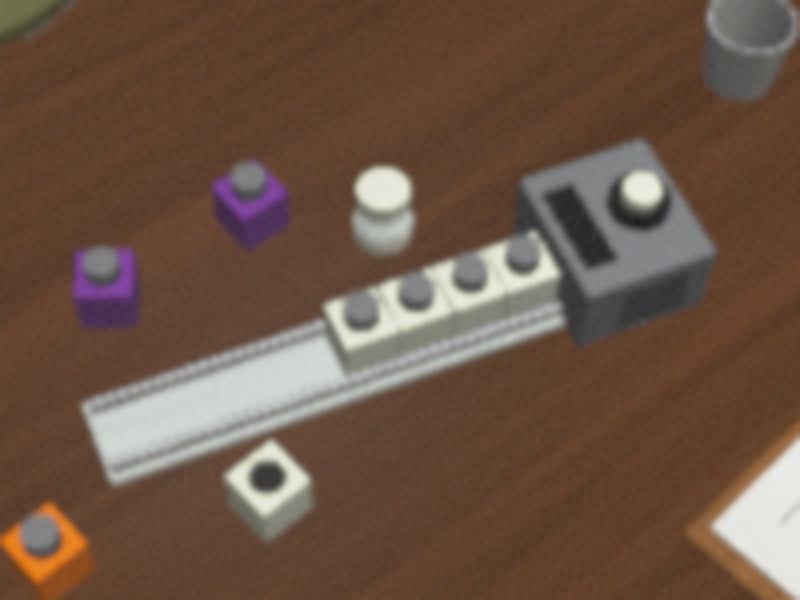

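The row sits tight against the scan head, caps from (362,310) to (522,254). The button is back up at (640,190), the bystanders are unmoved and the arm is clear.

```bash
python3 -c "
from cell import job;print(job.sign_off())"
```

```text
the job is handed in; nothing more can be done
None
```

The four-carrier row is home against the scan head with no visible gaps, the button was pressed fully and has sprung back, and the job was handed in at about 21 s with the arm clear and the nearby bystanders unmoved.

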